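# Count three bench dogs into the jig case

## Task

Slide the cover of the grey case fully open (if it will not move, its catch is holding it: push the brass plunger right down to free it), put exactly three of the four round-headed bench dogs from the sloping rack into the case's tray, then slide the cover fully shut over them. Leave the fourth round dog and the two square-headed stops in their holes, and do not disturb the other things on the bench.

Things in the scene. Friction and masses are not known exactly. Their poses are not given: they have to be found in the camera images.
- rack: plywood rack fixed to the bench: a plate 130 x 270 mm, 22 mm thick, sloping 35 degrees, with a row of six holes filled in unknown order by four round dogs and two square stops. Origin on the bench straight below the row's middle; x towards the upper edge, y along the row, z up. The plate's face has the normal (-sin 35, 0, cos 35 degrees) here: dogs stand and pull out along it
- row (a point): middle of the row of holes on the plate's face, 50 mm over the bench, axes as the rack. Holes, 22 mm across and right through, at y = -105, -63, -21, 21, 63, 105 mm from it. The face reaches 40 mm down and 90 mm up the slope from the row
- bar (a point): middle of the rack's steel carrying bar, 10 mm thick, along the rack's y, straight above the row and 190 mm over the bench, on posts at y = +-125 mm that rise square to the face 80 mm up the slope from the row. It blocks a gripper pointing straight down; one pointing along the dogs' axes passes it (80 mm from the axis to the bar's centre, 115 mm out from the face)
- dog0: round bench dog, bare aluminium, about 70 g: a cylindrical head 26 mm across and 28 mm tall on a round shank 19 mm across and 24 mm long, 52 mm long in all. Origin on its axis where head meets shank (the underside of the head, lying on the rack's face at the start); z along its axis towards the head. There are four alike
- dog1: round bench dog, bare aluminium, about 70 g: a cylindrical head 26 mm across and 28 mm tall on a round shank 19 mm across and 24 mm long, 52 mm long in all. Origin on its axis where head meets shank (the underside of the head, lying on the rack's face at the start); z along its axis towards the head. There are four alike
- dog2: round bench dog, bare aluminium, about 70 g: a cylindrical head 26 mm across and 28 mm tall on a round shank 19 mm across and 24 mm long, 52 mm long in all. Origin on its axis where head meets shank (the underside of the head, lying on the rack's face at the start); z along its axis towards the head. There are four alike
- dog3: round bench dog, bare aluminium, about 70 g: a cylindrical head 26 mm across and 28 mm tall on a round shank 19 mm across and 24 mm long, 52 mm long in all. Origin on its axis where head meets shank (the underside of the head, lying on the rack's face at the start); z along its axis towards the head. There are four alike
- stop0: square stop, bare aluminium: like a round bench dog, the same shank and sizes, but its head is square, 26 x 26 x 28 mm tall. Origin and z as for the dogs. It stays in the rack
- stop1: square stop, bare aluminium: like a round bench dog, the same shank and sizes, but its head is square, 26 x 26 x 28 mm tall. Origin and z as for the dogs. It stays in the rack
- case: grey plastic case fixed to the bench, 260 (x) x 130 (y) x 70 mm high. Origin under its centre on the bench, z up. Its -x half is a closed deck, its +x half an open tray under the sliding cover, which slides towards -x onto the deck. The catch housing, 48 x 40 x 78 mm high, stands on its +y side, centre at x = 36, y = 85 mm
- tray (a point): centre of the tray's inner floor, axes as the case (65 mm to +x of the case's origin, 5 mm over the bench). The tray is 120 x 120 mm inside and its walls rise 65 mm over this floor; the cover passes 67 mm over it, so dogs standing or lying are covered
- cover (a joint): how far the grey metal sliding cover (128 x 124 mm, 6 mm thick) has been slid open, in m: 0 fully shut, 0.12 fully open. It drags with about 2 N and stays where it is left. If the catch holds it, it stops after about 2 to 5 mm
- handle (a point): top centre of the black pull on the middle of the cover, an upright bar 14 mm thick (along the case's x) by 44 mm wide (y) by 30 mm tall; moves with the cover; its top is 108 mm over the bench and the cover's upper face 78 mm. Axes as the case
- catch_top (a point): top centre of the catch's brass plunger when up, 100 mm over the bench (fixed point). Plunger 26 mm across, stands 22 mm out, stroke 13 mm straight down, about 3 N at the end. One full press drops a hidden bolt for good; the plunger springs up again either way. Whether the bolt is engaged at the start cannot be seen, the cover must be tried; an unneeded press does no harm
- offcut: pine board offcut 180 x 80 x 19 mm lying loose on the bench; bystander. Origin at the centre of its underside
- driver: screwdriver lying loose on the bench; bystander
- jar: small closed jar, 56 mm across, 75 mm high, standing loose on the bench; bystander. Origin at the centre of its underside

How it is judged:
By the outcome, as a careful person would: the job done as asked, in the order asked, and still so for the second after the job is handed in, with the robot touching nothing.
It also fails if it takes over 72 s, if anything falls off the work surface, if the arm or the gripper's body presses on something with over 40 N, if the wrist force passes 120 N, or if a joint passes its speed limit or range.

## Robot

A 6-joint arm with a two-finger parallel gripper is mounted at the origin on the work surface. World frame = base frame: x ahead of the robot, y to its left, z up, the work surface at z = 0. Lengths are in m, angles in rad, forces in N, time in s.
With the tool pointing down it reaches from about 0.3 to 1 m from the base axis. Payload 5.1 kg.
Tool frame: the origin (TCP) lies at the very end of the fingers, on their centre line; the grasp point (between the pads) lies 19 mm behind it; x points along the fingers, z is the direction in which the jaws open and shut, and the axes are right-handed (so a half turn about x gives the same grasp; the last joint's range is limited). The gripper opens to 95 mm and grips with 3 to 60 N. Pads are 20 mm wide; open, the fingers measure 119 mm over their backs; the gripper's body (75 mm by 180 mm) begins 59 mm behind the grasp point.
Start: joints at [1.193, 0.124, 1.65, -0, 1.367, -0.083], TCP at [0.189, 0.622, 0.215] pointing down, gripper open.
Joint ranges: [-2.61, 2.61], [-1.02, 2.33], [0.03, 2.71], [-1.35, 4.49], [0.32, 2.68], [-2.91, 2.91]. Speed limits (rad/s): [2.57, 2.57, 3.14, 3.14, 3.14, 3.14].

## Interface

Orientations are given as a rotation vector (axis times angle).
In Python, from rig import bot gives the robot as it stands.
- The arm moves only by the tool play_rows, never from a script. Its argument "plan" is a list of rows, each a list of 3 entries, a list of its own where there are three numbers: the shift along the tool's x, y, z in cm, then the turn, a rotation vector about the tool's x, y, z in rad, then the gripper command: -1 is fully open, 1 is shut, values between are in proportion. In form: [[[tx, ty, tz], [wx, wy, wz], jaw], ...]. A call has 1 to 12 rows; each row shifts and turns the pose as measured when the row begins, along the tool's axes as they then stand; what a row does not reach is not made up. A row lasts 1/8 s, in which the tool goes at most 62.5 mm and 10.7 degrees, less where a joint would pass 70% of its speed; a pose out of reach is approached as far as the arm can. A call with a gripper value outside its range is refused whole. The fingers move at their own pace and stop on an object; "newtons" is the grip in N (left out, the last holds). Time passes only in rows, so rows that do not move let the fingers close. It gives the time, the measured TCP pose, the force and the opening at its end, in the units of the state.
- bot.read_state(): the state, without advancing time (a new reading comes with each control period).
- bot.capture(name): name is "scene" or "top" or "wrist"; returns the picture (480x640x3 uint8, red, green, blue); there is no depth.
- bot.camera_params(name): a dict with "vertical_fov" (degrees; the focal length in pixels is half the picture's height over the tangent of half this angle, whatever the lens; pixels are square), "cx", "cy" (the principal point, pixels), "R" (3x3) and "t" (3): a world point X has camera coordinates R X + t; the wrist camera has in their place "hand_eye" (4x4, takes a point from camera to tool coordinates, whose origin is the TCP and whose axes are the tool frame's). Camera axes: x right, y down, z forward; pixel columns grow to the right and rows downward; lengths in m; the calibration is good to about 2 mm. The wrist camera is an equidistant fisheye: a pixel r from the principal point sees the ray r / f radians off the axis. A picture is of the moment at which its call begins: read the wrist's pose just before it. camera_params takes no time and is no camera call.
- bot.close_job(): hands the job in, once; it reports no verdict.
The state is a dict: "clock": time; "joints": joint angles; "qd": joint speeds; "joint_efforts": joint torques, N m; "ee_pos": TCP position; "tool_rot": TCP orientation; "contact_force": force on the tool from outside, world axes, zero at the start; "ft_torque": the same for the moment, N m; "opening": finger opening in m.
Only numpy, scipy, OpenCV 4.12 (cv2) and the standard library are available. Lean on these libraries where they do the work, as an engineer would, in place of code of your own. Each camera call takes 0.05 s, during which the arm holds its last target. There are 200 camera calls.

## Working session

There is one attempt and no reset: what is moved stays moved. The work goes in short steps, Python scripts to look and compute and a tool call to move; the robot and the scene stay as the last step left them, time stands still between calls to the robot, and variables do not carry over. Pictures are saved under pics/ and viewed, about 8 in all and at most 12, crops included, and the job is handed in when it is done.

Besides the shell and the picture viewer there is one more tool, called after "Emit:" by a JSON object that holds its "op" and its "data". play_rows: Moves the arm, as the interface text tells. Its arguments: {"type":"object","properties":{"plan":{"type":"array","items":{"type":"array"}},"newtons":{"type":"number"}},"required":["plan"]}

```bash
mkdir -p pics
python3 - <<'E'
from rig import bot
import cv2,numpy as np
print(bot.read_state())
for n in("scene","top","wrist"):
    print(n,bot.camera_params(n))
for n in("scene","top"):
    cv2.imwrite(f"pics/{n}0.png",bot.capture(n)[:,:,::-1])
E
```

```text
{'clock': 0.0, 'joints': array([ 1.19337541e+00,  1.24495608e-01,  1.65165101e+00,  1.26572961e-05,
        1.36750893e+00, -8.26537584e-02]), 'qd': array([-6.87451864e-04,  1.25344056e-03, -2.07340178e-04,  8.26581952e-04,
        2.21504229e-05, -2.05799042e-04]), 'joint_efforts': array([-1.80940392e-04, -4.17593765e+01, -3.59936678e+01,  7.74944667e-02,
        4.90228564e-02, -1.91438644e-04]), 'ee_pos': array([0.18865819, 0.62135336, 0.21340679]), 'tool_rot': array([-0.99051629,  1.33615396,  0.98872658]), 'contact_force': array([-0.33887086,  0.47315693,  0.18273535]), 'ft_torque': array([-0.00475927, -0.01724502, -0.07829409]), 'opening': 0.09517867088154418}
scene {'vertical_fov': 49.34514154310014, 'cx': 319.95574498455915, 'cy': 243.1914079442484, 'R': array([[-0.53514341,  0.84461122,  0.01591903],
       [ 0.54194576,  0.35770885, -0.76048614],
       [-0.64800951, -0.39834189, -0.64915901]]), 't': array([ 0.31482105, -0.20987612,  1.75530499])}
top {'vertical_fov': 50.08971796737766, 'cx': 323.6894762462776, 'cy': 232.34654057412433, 'R': array([[ 0.04383536, -0.99902162,  0.00585413],
       [-0.97817611, -0.04411049, -0.20304128],
       [ 0.20310086,  0.00317402, -0.97915268]]), 't': array([-0.03564526,  0.61170152,  1.30923991])}
wrist {'vertical_fov': 65.70646984690485, 'cx': 320.5844103741691, 'cy': 237.2867471461685, 'hand_eye': array([[-3.86088441e-05, -2.37999998e-01,  9.71265154e-01,
        -1.69523415e-01],
       [-3.65289108e-04, -9.71265087e-01, -2.37999996e-01,
         6.67138119e-02],
       [ 9.99999933e-01, -3.63981486e-04, -4.94393845e-05,
         1.36713712e-03],
       [ 0.00000000e+00,  0.00000000e+00,  0.00000000e+00,
         1.00000000e+00]])}
```

View pics/scene0.png

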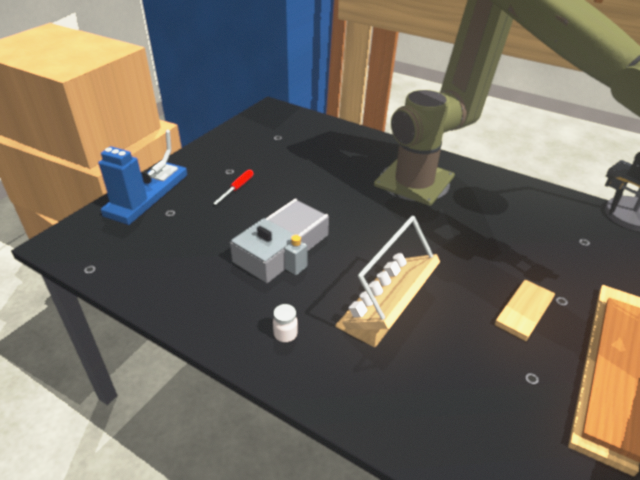

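View pics/top0.png

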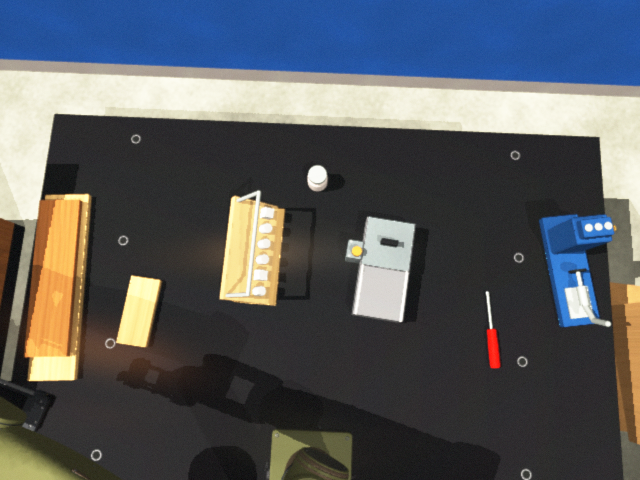

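Scene and top views show the rack (top ~255,250), the case (~385,270) with the handle at ~390,242 and the catch at ~356,251, and the jar at 318,178. I'll enlarge them.

Run:
```python
import cv2
a=cv2.imread("pics/top0.png")[165:345,215:425]
cv2.imwrite("pics/topc.png",cv2.resize(a,(735,630)[0:2] if 0 else (700,600),interpolation=cv2.INTER_CUBIC))
a=cv2.imread("pics/scene0.png")[195:345,225:445]
cv2.imwrite("pics/scenec.png",cv2.resize(a,None,fx=3.6,fy=3.6,interpolation=cv2.INTER_CUBIC))
```

```text
(no output)
```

View pics/topc.png

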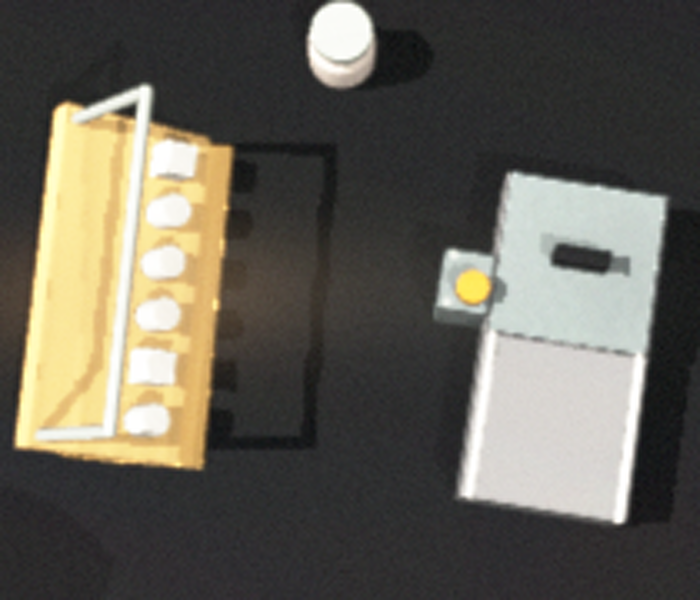

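View pics/scenec.png

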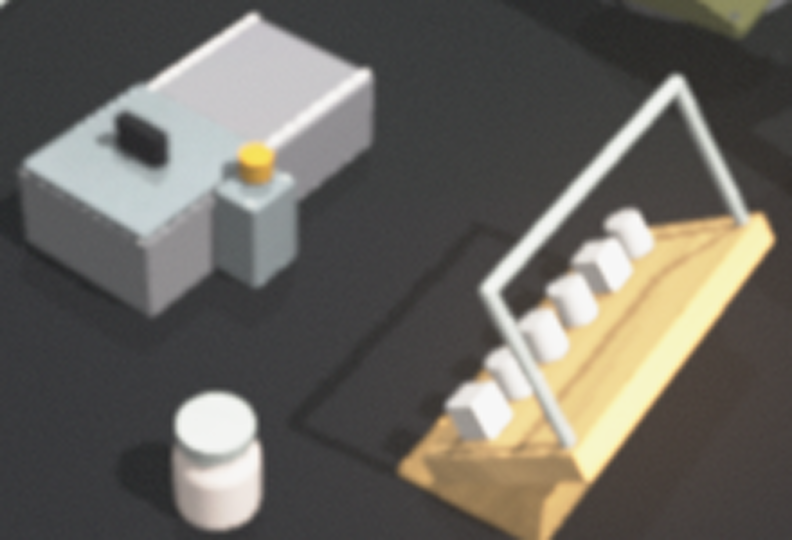

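Row order from the far end: square, round, round, round, square, round. The rack's −y end is the far one, with rack x pointing roughly along world +y. Next I'll fit the poses of the rack and case.

```bash
cat > h.py <<'E'
import numpy as np
from scipy.optimize import least_squares
from scipy.spatial.transform import Rotation as Ro
from rig import bot
P={n:bot.camera_params(n) for n in("scene","top")}
def proj(n,X):
    p=P[n];c=np.atleast_2d(X)@p["R"].T+p["t"];f=240/np.tan(np.radians(p["vertical_fov"])/2)
    return c[:,:2]/c[:,2:]*f+[p["cx"],p["cy"]]
def pose(q,X): # q x,y,yaw
    return Ro.from_euler("z",q[2]).apply(np.atleast_2d(X))+[q[0],q[1],0]
T=lambda u,v:("top",215+u/3.3333,165+v/3.3333)
S=lambda u,v:("scene",225+u/3.6,195+v/3.6)
def fit(obs,q0):
    def r(q): return np.concatenate([(proj(o[0],pose(q,np.array(X)/1e3))[0]-o[1:]) for X,o in obs])
    s=least_squares(r,q0,loss="soft_l1");print(np.round(s.x,4));print(np.round(r(s.x).reshape(-1,2),1).tolist());return s.x
E
cat > a.py <<'E'
from h import *
s,c=np.sin(np.radians(35)),np.cos(np.radians(35))
lo=lambda y:(-40*c,y,50-40*s)
rack=[((0,-125,190),T(148,91)),((0,125,190),T(110,432)),(lo(-135),T(233,147)),(lo(135),T(203,468)),
((0,-125,190),S(489,288)),((0,125,190),S(678,80)),(lo(-135),S(402,470))]
q=fit(rack,[.45,.1,np.pi/2])
case=[((129,62,78),T(512,172)),((129,-62,78),T(667,197)),((1,-62,78),T(645,352)),((1,62,78),T(492,333)),((-130,65,70),T(459,497)),((-130,-65,70),T(624,523)),((36,85,100),T(473,286)),
((36,85,100),S(257,150)),((129,-62,78),S(22,168)),((129,62,78),S(147,240)),((-130,65,70),S(372,70)),((-130,-65,70),S(257,14))]
k=fit(case,[.4,-.2,0])
np.save("poses.npy",[q,k])
# predicted head-top centres in top crop
h=np.array([[-28*s,y,50+28*c] for y in(-105,-63,-21,21,63,105)])/1e3
print(np.round((proj("top",pose(q,h))-[215,165])*3.3333)); print(np.round((proj("scene",pose(q,h))-[225,195])*3.6))
print("jar",fit([((0,0,75),T(342,26)),((0,0,75),S(215,425))],[.6,.0,0])[:2])
print("holes",np.round(pose(q,[[0,y/1e3,.05] for y in(-105,-63,-21,21,63,105)]),4))
print("handle",pose(k,[.065,0,.108]),"catch",pose(k,[.036,.085,.1]))
import cv2
def box(img,n,X): 
    for p in proj(n,X): cv2.circle(img,tuple(int(round(a*4)) for a in p),6,(0,0,255),1,shift=2)
E
python3 a.py
python3 -c "
from h import *
s=bot.read_state();print(Ro.from_rotvec(s['tool_rot']).as_matrix())"
```

```text
[0.5531 0.1576 1.5317]
[[0.2, 0.6], [0.1, 0.1], [-6.3, -2.3], [-7.5, -0.7], [-2.1, -0.5], [-1.9, -0.0], [3.7, -4.9]]
[ 0.521  -0.1716 -0.1095]
[[-0.7, 0.6], [-0.9, 0.1], [-0.1, 1.0], [-1.4, -0.5], [0.1, 0.4], [0.8, 0.5], [-1.9, -2.3], [-0.8, 2.0], [-0.3, -2.1], [-0.8, -2.0], [0.1, 0.6], [-2.6, -0.9]]
[[183. 159.]
 [177. 210.]
 [172. 262.]
 [166. 314.]
 [161. 367.]
 [155. 421.]]
[[465. 388.]
 [498. 350.]
 [530. 314.]
 [560. 279.]
 [590. 246.]
 [618. 214.]]
[0.7739 0.0186 0.    ]
[[-1.2, 0.1], [-0.7, -0.5]]
jar [0.77387182 0.01855886]
holes [[0.6581 0.1535 0.05  ]
 [0.6161 0.1551 0.05  ]
 [0.5741 0.1568 0.05  ]
 [0.5322 0.1584 0.05  ]
 [0.4902 0.1601 0.05  ]
 [0.4482 0.1617 0.05  ]]
handle [[ 0.58558443 -0.17872152  0.108     ]] catch [[ 0.56604419 -0.09106207  0.1       ]]
[[-7.15137957e-04 -9.56860047e-01  2.90548343e-01]
 [-1.79557630e-03  2.90549178e-01  9.56858376e-01]
 [-9.99998132e-01  1.62584025e-04 -1.92589797e-03]]
```

```bash
cat > b.py <<'E'
from h import *
s,c=np.sin(np.radians(35)),np.cos(np.radians(35))
Y=(-105,-63,-21,21,63,105)
hd=lambda y:(-14*s,y,50+14*c)
rack=[((0,-125,190),T(148,91)),((0,125,190),T(110,432)),((0,-125,190),S(489,288)),((0,125,190),S(678,80))]
rack+=[(hd(y),T(*o)) for y,o in zip(Y,[(174,160),(169,211),(163,263),(158,314),(151,367),(147,420)])]
rack+=[(hd(y),S(*o)) for y,o in zip(Y,[(478,411),(514,373),(544,336),(573,300),(603,266),(630,232)])]
q=fit(rack,[.55,.15,np.pi/2])
k=np.load("poses.npy")[1]; np.save("poses.npy",[q,k])
print("holes",np.round(pose(q,[[0,y/1e3,.05] for y in Y]),4).tolist())
E
python3 b.py
```

```text
[0.554  0.1601 1.5363]
[[-1.0, 0.2], [-0.7, -0.2], [-1.0, 0.2], [-1.3, 0.4], [-1.0, 0.2], [-1.1, 0.1], [-0.9, -0.1], [-1.0, 0.2], [-0.5, 0.0], [-1.0, 0.1], [-0.1, -0.8], [-1.1, -0.8], [-0.7, -0.8], [-0.4, -0.5], [-0.8, -0.5], [-0.6, -0.0]]
holes [[0.6589, 0.1565, 0.05], [0.6169, 0.158, 0.05], [0.575, 0.1594, 0.05], [0.533, 0.1608, 0.05], [0.491, 0.1623, 0.05], [0.449, 0.1637, 0.05]]
```

```bash
cat > m.py <<'E'
from h import *
q,k=np.load("poses.npy")
s35,c35=np.sin(np.radians(35)),np.cos(np.radians(35))
def down(ang): # tool down, jaws along world heading ang
    z=np.array([np.cos(ang),np.sin(ang),0]);x=np.array([0,0,-1.]);return Ro.from_matrix(np.c_[x,np.cross(z,x),z])
CASE=down(k[2])
_y=Ro.from_euler("z",q[2]).as_matrix()
_x=_y@[s35,0,-c35];_z=_y@[0,-1.,0]
RACK=Ro.from_matrix(np.c_[_x,np.cross(_z,_x),_z])
AX=-_x # pull-out axis
def case(p): return pose(k,np.array(p)/1e3)[0]
def rack(y,out): return pose(q,np.array([0,y,50])/1e3)[0]+AX*out/1e3
def cur():
    s=bot.read_state();return s["ee_pos"],Ro.from_rotvec(s["tool_rot"])
def plan(wps,step=.055,st=None):
    """wps: (pos,Rot,jaw[,step])"""
    p,R=st or cur();rows=[]
    for w in wps:
        tp,tR,j=w[:3];stp=w[3] if len(w)>3 else step
        rv=(R.inv()*tR).as_rotvec();n=max(1,int(np.ceil(max(np.linalg.norm(tp-p)/stp,np.linalg.norm(rv)/.17))))
        for i in range(n):
            d=R.inv().apply((tp-p)/n);dr=rv/n
            rows.append([np.round(d*100,2).tolist(),np.round(dr,3).tolist(),j]);R=R*Ro.from_rotvec(dr)
        p,R=tp,tR
    print(len(rows),"rows");
    for i in range(0,len(rows),12):print(rows[i:i+12])
E
python3 - <<'E'
from m import *
plan([(np.array([.36,.2,.27]),down(.8),.9),(np.array([.5,-.05,.22]),CASE,.9),(case([36,85,118]),CASE,1)])
E
```

```text
18 rows
[[[-0.62, -3.18, -3.93], [0.053, -0.0, 0.0], 0.9], [[-0.62, -3.39, -3.75], [0.053, -0.0, 0.0], 0.9], [[-0.62, -3.58, -3.57], [0.053, -0.0, 0.0], 0.9], [[-0.62, -3.76, -3.38], [0.053, -0.0, 0.0], 0.9], [[-0.62, -3.94, -3.17], [0.053, -0.0, 0.0], 0.9], [[-0.63, -4.1, -2.96], [0.053, -0.0, 0.0], 0.9], [[-0.63, -4.25, -2.74], [0.053, -0.0, 0.0], 0.9], [[-0.63, -4.39, -2.51], [0.053, -0.0, 0.0], 0.9], [[-0.63, -4.51, -2.27], [0.053, -0.0, 0.0], 0.9], [[0.83, -4.58, -1.36], [0.152, 0.0, 0.0], 0.9], [[0.83, -4.73, -0.66], [0.152, 0.0, 0.0], 0.9], [[0.83, -4.78, 0.07], [0.152, 0.0, 0.0], 0.9]]
[[[0.83, -4.71, 0.79], [0.152, 0.0, 0.0], 0.9], [[0.83, -4.54, 1.49], [0.152, 0.0, 0.0], 0.9], [[0.83, -4.26, 2.16], [0.152, 0.0, 0.0], 0.9], [[3.4, -1.12, 2.34], [0.0, 0.0, 0.0], 1], [[3.4, -1.12, 2.34], [0.0, 0.0, 0.0], 1], [[3.4, -1.12, 2.34], [0.0, 0.0, 0.0], 1]]
```

Emit:
{"op": "play_rows", "data": {"plan": [[[-0.62,-3.2,-3.9],[0.053,0,0],0.9],[[-0.62,-3.4,-3.75],[0.053,0,0],0.9],[[-0.62,-3.6,-3.6],[0.053,0,0],0.9],[[-0.62,-3.8,-3.4],[0.053,0,0],0.9],[[-0.62,-3.9,-3.2],[0.053,0,0],0.9],[[-0.63,-4.1,-3.0],[0.053,0,0],0.9],[[-0.63,-4.25,-2.7],[0.053,0,0],0.9],[[-0.63,-4.4,-2.5],[0.053,0,0],0.9],[[-0.63,-4.5,-2.3],[0.053,0,0],0.9],[[0.8,-4.6,-1.4],[0.152,0,0],0.9],[[0.8,-4.7,-0.7],[0.152,0,0],0.9],[[0.8,-4.8,0.1],[0.152,0,0],0.9]], "newtons": 25}}

```text
clock: 1.6
ee_pos: [0.4285, 0.055, 0.2445]
tool_rot: [-0.257, 1.557, 0.244]
contact_force: [0.4, 0.9, 0.5]
opening: 0.0049
```

Run:
```python
from m import *
print(bot.read_state()["joints"])
plan([(np.array([.5,-.05,.22]),CASE,1),(case([36,85,118]),CASE,1)])
```

```text
[ 0.00873627 -0.40180391  2.07179611 -0.00818729  1.47164268 -0.3099411 ]
6 rows
[[[0.85, -4.06, 1.17], [0.143, -0.0, 0.003], 1], [[0.83, -3.86, 1.73], [0.143, -0.0, 0.003], 1], [[0.83, -3.57, 2.27], [0.143, -0.0, 0.003], 1], [[3.4, -1.12, 2.34], [0.0, 0.0, 0.0], 1], [[3.4, -1.12, 2.34], [0.0, 0.0, 0.0], 1], [[3.4, -1.12, 2.34], [0.0, 0.0, 0.0], 1]]
```

Emit:
{"op": "play_rows", "data": {"plan": [[[0.85,-4.06,1.17],[0.143,0,0.003],1],[[0.83,-3.86,1.73],[0.143,0,0.003],1],[[0.83,-3.57,2.27],[0.143,0,0.003],1],[[3.4,-1.12,2.34],[0,0,0],1],[[3.4,-1.12,2.34],[0,0,0],1],[[2.4,-1.12,2.34],[0,0,0],1],[[0,0,0],[0,0,0],1]]}}

```text
clock: 2.48
ee_pos: [0.5669, -0.1012, 0.1209]
tool_rot: [0.106, 1.573, -0.102]
contact_force: [-0.7, 0.4, -1.0]
opening: 0.0006
```

```bash
cat >> m.py <<'E'
import cv2
W=bot.camera_params("wrist")
def wproj(X,st=None):
    p,R=st or cur();H=W["hand_eye"];t=R.inv().apply(np.atleast_2d(X)-p)
    c=(t-H[:3,3])@H[:3,:3];f=240/np.tan(np.radians(W["vertical_fov"])/2)
    rho=np.hypot(c[:,0],c[:,1]);th=np.arctan2(rho,c[:,2])
    return c[:,:2]/rho[:,None]*(th*f)[:,None]+[W["cx"],W["cy"]]
def look(name,marks=None,crop=None,sc=1):
    st=cur();im=bot.capture("wrist")[:,:,::-1].copy();cv2.imwrite(f"pics/{name}_raw.png",im)
    if marks is not None:
        m=wproj(marks,st);print(np.round(m,1).tolist())
        for u,v in m:cv2.drawMarker(im,(int(round(u)),int(round(v))),(0,0,255),cv2.MARKER_CROSS,9,1)
    if crop:im=im[crop[1]:crop[3],crop[0]:crop[2]]
    cv2.imwrite(f"pics/{name}.png",cv2.resize(im,None,fx=sc,fy=sc,interpolation=cv2.INTER_CUBIC))
E
python3 - <<'E'
from m import *
print(cur()[0],case([36,85,100]))
look("w1",[case(x) for x in([36,85,100],[58,0,108],[72,0,108],[65,22,108],[65,-22,108],[129,62,78],[1,62,78],[1,-62,78],[129,-62,78])])
E
```

```text
[ 0.56687613 -0.10121617  0.1209339 ] [ 0.56604419 -0.09106207  0.1       ]
[[317.1, 257.6], [357.0, 394.0], [379.9, 392.9], [369.9, 364.0], [367.1, 419.8], [464.1, 278.0], [261.7, 284.0], [276.8, 433.3], [442.0, 425.3]]
```

View pics/w1.png

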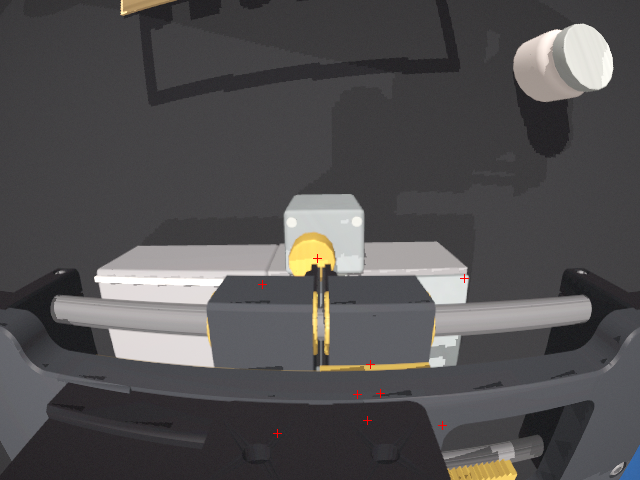

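Wrist view: plunger top is at about (312,254) against a predicted (317,258), so the case sits about 2 mm to −x and +y. The TCP is 10 mm short of the plunger; I'll correct that and press.

Emit:
{"op": "play_rows", "data": {"plan": [[[0.6,1.2,-0.3],[0,0,0],1],[[1.2,0,0],[0,0,0],1],[[0.8,0,0],[0,0,0],1],[[0.5,0,0],[0,0,0],1],[[0.4,0,0],[0,0,0],1],[[0.2,0,0],[0,0,0],1]]}}

```text
clock: 3.28
ee_pos: [0.5659, -0.0865, 0.0876]
tool_rot: [0.102, 1.566, -0.101]
contact_force: [-2.0, 0.4, 1.9]
opening: 0.0006
```

Emit:
{"op": "play_rows", "data": {"plan": [[[0.25,0,0],[0,0,0],1],[[0.25,0,0],[0,0,0],1],[[0.15,0,0],[0,0,0],1]]}}

```text
clock: 3.65
ee_pos: [0.566, -0.0865, 0.0872]
tool_rot: [0.103, 1.569, -0.101]
contact_force: [-4.4, 0.2, 6.4]
opening: 0.0004
```

Emit:
{"op": "play_rows", "data": {"plan": [[[-3.5,0,0],[0,0,0],1],[[-3.8,0,0],[0,0,0],0.2],[[0,-4.5,1.4],[0,0,0],0.2],[[0,-4.5,1.5],[0,0,0],0.2],[[0,0,0],[0,0,0],0.2]]}}

```text
clock: 4.28
ee_pos: [0.5842, -0.1816, 0.1622]
tool_rot: [0.102, 1.567, -0.1]
contact_force: [0.1, -0.5, 0.2]
opening: 0.0345
```

```bash
python3 - <<'E'
from m import *
k=k+[-.0015,.002,0];np.save("poses.npy",[q,k])
from m import *
E
python3 - <<'E'
from m import *
print(case([65,0,108]))
plan([(case([65,0,108]),CASE,.2)]);plan([(case([65,0,84]),CASE,.2)])
look("w2",[case(x) for x in([58,0,108],[72,0,108],[65,22,108],[65,-22,108],[129,62,78],[129,-62,78],[1,62,78])])
E
```

```text
[ 0.58408443 -0.17672152  0.108     ]
1 rows
[[[5.42, 0.47, -0.08], [-0.019, 0.002, -0.002], 0.2]]
2 rows
[[[3.91, 0.23, -0.04], [-0.01, 0.001, -0.001], 0.2], [[3.91, 0.24, -0.04], [-0.01, 0.001, -0.001], 0.2]]
[[308.3, 250.4], [330.7, 249.9], [318.7, 215.5], [320.2, 283.1], [410.4, 149.6], [404.6, 315.5], [225.1, 153.4]]
```

View pics/w2.png

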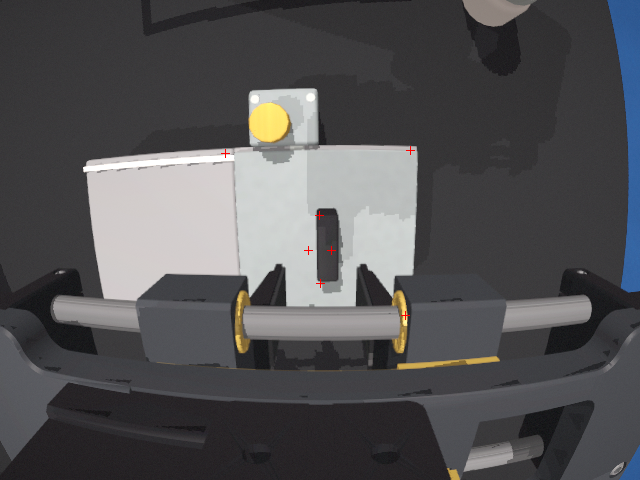

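Wrist view: handle top centre is at (328,246), about 8 px right of prediction (~4 mm towards +case x). I'll correct that, descend and grip.

Emit:
{"op": "play_rows", "data": {"plan": [[[3.9,0.3,0.2],[0,0,0],0.2],[[3.6,0.3,0.15],[0,0,0],0.2],[[0.2,0,0],[0,0,0],0.2],[[0,0,0],[0,0,0],1],[[0,0,0],[0,0,0],1],[[0,0,0],[0,0,0],1]], "newtons": 20}}

```text
clock: 5.08
ee_pos: [0.5898, -0.1713, 0.0869]
tool_rot: [0.1, 1.563, -0.096]
contact_force: [-1.5, -1.1, -4.7]
opening: 0.0137
```

Run:
```python
from m import *
print(cur()[0],case([65,0,108]),(CASE.inv()*cur()[1]).as_rotvec(), bot.read_state()['ft_torque'])
```

```text
[ 0.58979155 -0.17128963  0.08694815] [ 0.58408443 -0.17672152  0.108     ] [ 0.01548083 -0.00567473  0.00278792] [-0.10777147  0.41137578  0.15166767]
```

Emit:
{"op": "play_rows", "data": {"plan": [[[0,0,-1],[0,0,0],1],[[0,0,-2],[0,0,0],1],[[0,0,-2.5],[0,0,0],1],[[0,0,-2.5],[0,0,0],1],[[0,0,-2],[0,0,0],1],[[0,0,-1.5],[0,0,0],1],[[0,0,-0.5],[0,0,0],1]]}}

```text
clock: 5.95
ee_pos: [0.4706, -0.1572, 0.087]
tool_rot: [0.097, 1.544, -0.099]
contact_force: [26.3, -3.4, -22.6]
opening: 0.014
```

Emit:
{"op": "play_rows", "data": {"plan": [[[0,0,0.05],[0,0,0],0.3],[[0,0,0],[0,0,0],0.3],[[-3.5,0,0],[0,0,0],0.3],[[-5,0,0],[0,0,0],0.37],[[-4,0,0],[0,0,0],0.37]]}}

```text
clock: 6.58
ee_pos: [0.465, -0.1559, 0.2124]
tool_rot: [0.101, 1.553, -0.097]
contact_force: [0.8, -0.3, -0.2]
opening: 0.0299
```

```bash
python3 - <<'E'
from h import *
q,k=np.load("poses.npy")
a=-.114;k=np.array([.5895-.065*np.cos(a),-.1745-.065*np.sin(a),a]);print(k);np.save("poses.npy",[q,k])
E
python3 - <<'E'
from m import *
print(bot.read_state()["contact_force"])
plan([(rack(105,125),RACK,.37)])
E
```

```text
[ 0.52492191 -0.16710604 -0.114     ]
[ 0.75180489 -0.29388323 -0.20548736]
5 rows
[[[1.2, 4.87, -1.01], [-0.017, 0.009, 0.122], 0.37], [[1.79, 4.7, -0.91], [-0.017, 0.009, 0.122], 0.37], [[2.36, 4.47, -0.82], [-0.017, 0.009, 0.122], 0.37], [[2.89, 4.16, -0.72], [-0.017, 0.009, 0.122], 0.37], [[3.38, 3.79, -0.63], [-0.017, 0.009, 0.122], 0.37]]
```

Emit:
{"op": "play_rows", "data": {"plan": [[[1.2,4.9,-1.0],[-0.017,0.009,0.122],0.37],[[1.8,4.7,-0.9],[-0.017,0.009,0.122],0.37],[[2.4,4.5,-0.8],[-0.017,0.009,0.122],0.37],[[2.9,4.2,-0.7],[-0.017,0.009,0.122],0.37],[[3.4,3.8,-0.6],[-0.017,0.009,0.122],0.37],[[0,0,0],[0,0,0],0.37]]}}

```text
clock: 7.32
ee_pos: [0.4501, 0.0987, 0.1604]
tool_rot: [0.509, 1.496, 0.469]
contact_force: [-1.0, -0.5, -0.3]
opening: 0.0303
```

Run:
```python
from m import *
print(cur()[0],bot.read_state()["joints"],bot.read_state()["opening"])
plan([(rack(105,125),RACK,.37)])
look("w3",[rack(y,28) for y in (-105,-63,-21,21,63,105)])
```

```text
[0.45010493 0.09873051 0.16041902] [-0.28176968 -0.24329592  2.19113361  0.61609201  1.40069032 -0.42747719] 0.030313050329875253
1 rows
[[[0.25, -1.01, -0.34], [0.009, 0.005, -0.015], 0.37]]
[[555.5, 253.8], [517.0, 254.2], [473.0, 254.6], [423.9, 254.7], [370.7, 254.6], [315.2, 254.3]]
```

View pics/w3.png

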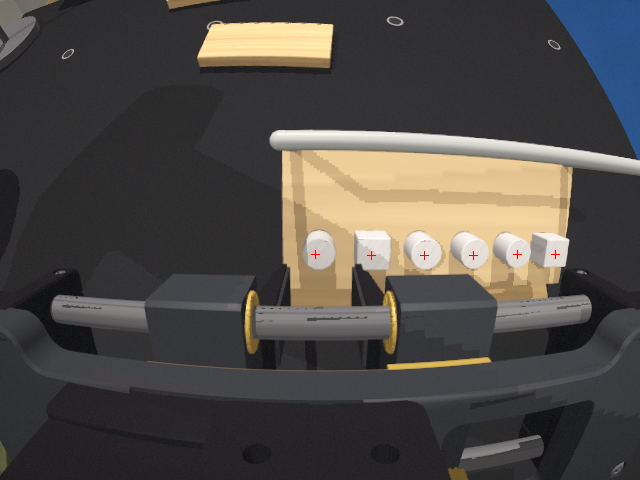

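Wrist view along the axes: the order is confirmed from the near end as round, square, round, round, round, square (u≈318, 373, 424, 470, 516, 549). I'll take one enlarged crop to refine.

Run:
```python
import cv2
a=cv2.imread("pics/w3.png")[222:277,296:456]
cv2.imwrite("pics/w3c.png",cv2.resize(a,None,fx=5,fy=5,interpolation=cv2.INTER_CUBIC))
```

```text
(no output)
```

View pics/w3c.png

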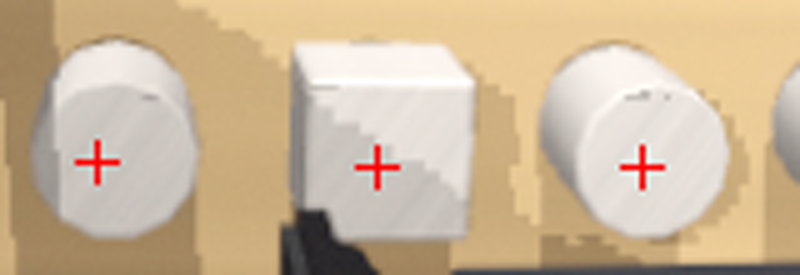

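```bash
python3 - <<'E'
from m import *
q=q+[.0019,.0,0];np.save("poses.npy",[q,k])
E
python3 - <<'E'
from m import *
z=np.array([.0012,0,0])
plan([(rack(105,60)+z,RACK,.37),(rack(105,30)+z,RACK,.37,.035)])
E
```

```text
3 rows
[[[3.46, -0.56, -0.11], [0.005, 0.004, -0.007], 0.37], [[3.47, -0.53, -0.09], [0.005, 0.004, -0.007], 0.37], [[3.0, -0.0, -0.0], [0.0, 0.0, 0.0], 0.37]]
```

Emit:
{"op": "play_rows", "data": {"plan": [[[3.5,-0.55,-0.1],[0.005,0.004,-0.007],0.37],[[3.4,-0.5,-0.1],[0.005,0.004,-0.007],0.37],[[2.7,0,0],[0,0,0],0.37],[[0,0,0],[0,0,0],0.37]]}}

```text
clock: 7.88
ee_pos: [0.4579, 0.1418, 0.0814]
tool_rot: [0.496, 1.496, 0.446]
contact_force: [-0.8, 0.7, -0.1]
opening: 0.0299
```

Run:
```python
from m import *
z=np.array([.0012,0,0])
plan([(rack(105,28)+z,RACK,.37)])
plan([(rack(105,4)+z,RACK,.37,.015)])
look("w4",[rack(y,28) for y in (21,63,105)],(240,200,440,350),4)
```

```text
1 rows
[[[1.01, -0.01, -0.67], [0.005, 0.011, 0.007], 0.37]]
3 rows
[[[1.14, 0.0, -0.23], [0.002, 0.004, 0.002], 0.37], [[1.14, -0.0, -0.23], [0.002, 0.004, 0.002], 0.37], [[1.14, -0.0, -0.22], [0.002, 0.004, 0.002], 0.37]]
[[461.2, 279.8], [386.3, 281.4], [305.3, 281.8]]
```

View pics/w4.png

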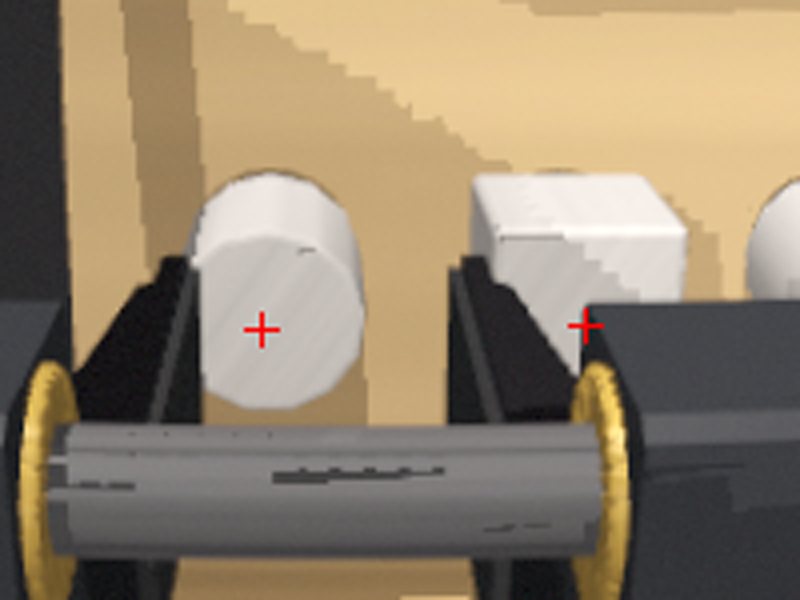

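Close view: dog face centre is at crop (281,322) and the fingertip midline at about 322, so the tool must move ~5 mm to −z before descending.

Emit:
{"op": "play_rows", "data": {"plan": [[[0,0.1,-0.53],[0.005,0.01,0.005],0.37],[[0,0,0],[0,0,0],0.37]]}}

```text
clock: 8.18
ee_pos: [0.456, 0.1409, 0.0862]
tool_rot: [0.501, 1.499, 0.448]
contact_force: [0.1, -0.4, -0.3]
opening: 0.03
```

Run:
```python
from m import *
z=np.array([.0025,0,0])
plan([(rack(105,28)+z,RACK,.37)])
plan([(rack(105,4)+z,RACK,.37,.015)])
```

```text
1 rows
[[[1.47, -0.21, -0.35], [0.002, 0.008, 0.003], 0.37]]
3 rows
[[[1.29, -0.07, -0.12], [0.001, 0.003, 0.001], 0.37], [[1.29, -0.07, -0.12], [0.001, 0.003, 0.001], 0.37], [[1.29, -0.07, -0.11], [0.001, 0.003, 0.001], 0.37]]
```

Emit:
{"op": "play_rows", "data": {"plan": [[[0.8,-0.2,-0.35],[0,0.005,0],0.37]]}}

```text
clock: 8.3
ee_pos: [0.454, 0.1433, 0.0797]
tool_rot: [0.499, 1.5, 0.449]
contact_force: [-0.2, 0.8, -0.9]
opening: 0.0295
```

Emit:
{"op": "play_rows", "data": {"plan": [[[0,0,0],[0,0,0],0.37]]}}

```text
clock: 8.43
ee_pos: [0.4533, 0.1433, 0.0791]
tool_rot: [0.5, 1.501, 0.449]
contact_force: [-0.0, -0.5, 0.3]
opening: 0.0297
```

Run:
```python
from m import *
z=np.array([.0025,0,0])
plan([(rack(105,28)+z,RACK,.37)])
plan([(rack(105,4)+z,RACK,.37,.015)])
```

```text
1 rows
[[[0.75, 0.0, -0.06], [0.003, 0.005, 0.004], 0.37]]
3 rows
[[[1.05, 0.0, -0.02], [0.001, 0.002, 0.001], 0.37], [[1.05, 0.0, -0.02], [0.001, 0.002, 0.001], 0.37], [[1.05, 0.0, -0.02], [0.001, 0.002, 0.001], 0.37]]
```

Emit:
{"op": "play_rows", "data": {"plan": [[[1.05,0,-0.06],[0,0.003,0],0.37],[[1.05,0,0],[0,0.002,0],0.37],[[0.9,0,0],[0,0,0],0.37],[[0,0,0],[0,0,0],1],[[0,0,0],[0,0,0],1],[[0,0,0],[0,0,0],1]], "newtons": 25}}

```text
clock: 9.18
ee_pos: [0.4531, 0.1616, 0.0546]
tool_rot: [0.498, 1.509, 0.454]
contact_force: [-1.4, -0.9, 1.9]
opening: 0.0255
```

Run:
```python
from m import *
print(bot.read_state()["joints"])
plan([(rack(105,4),RACK,.37,.015)])
dest=lambda x,y,z:case([65+x,y,z])
# lift then over tray
plan([(rack(105,70),RACK,1),(rack(105,140),RACK,1),(dest(0,-35,150),CASE,1),(dest(0,-35,35),CASE,1,.04)])
print(dest(0,-35,35))
```

```text
[-0.13179202 -0.08483861  2.25240732  0.67415916  1.14514051 -0.44381339]
1 rows
[[[0.1, -0.09, -0.22], [0.005, -0.003, 0.003], 0.37]]
13 rows
[[[-3.25, -0.05, -0.12], [0.002, -0.001, 0.001], 1], [[-3.25, -0.05, -0.12], [0.002, -0.001, 0.001], 1], [[-3.5, 0.0, 0.0], [0.0, 0.0, 0.0], 1], [[-3.5, 0.0, 0.0], [0.0, 0.0, 0.0], 1], [[-2.55, -4.07, 2.46], [0.013, -0.004, -0.102], 1], [[-2.12, -4.28, 2.52], [0.013, -0.004, -0.102], 1], [[-1.66, -4.44, 2.58], [0.013, -0.004, -0.102], 1], [[-1.19, -4.55, 2.65], [0.013, -0.004, -0.102], 1], [[-0.72, -4.61, 2.71], [0.013, -0.004, -0.102], 1], [[-0.24, -4.62, 2.77], [0.013, -0.004, -0.102], 1], [[3.83, 0.0, 0.0], [0.0, 0.0, 0.0], 1], [[3.83, 0.0, 0.0], [0.0, 0.0, 0.0], 1]]
[[[3.83, 0.0, 0.0], [0.0, 0.0, 0.0], 1]]
[ 0.58551864 -0.20927282  0.035     ]
```

Emit:
{"op": "play_rows", "data": {"plan": [[[-3.2,0,0],[0,0,0],1],[[-3.3,0,-0.1],[0,0,0],1],[[-3.5,0,0],[0,0,0],1],[[-3.5,0,0],[0,0,0],1],[[-2.6,-4.1,2.5],[0.013,-0.004,-0.102],1],[[-2.1,-4.3,2.5],[0.013,-0.004,-0.102],1],[[-1.7,-4.4,2.6],[0.013,-0.004,-0.102],1],[[-1.2,-4.5,2.6],[0.013,-0.004,-0.102],1],[[-0.7,-4.6,2.7],[0.013,-0.004,-0.102],1],[[-0.2,-4.6,2.7],[0.013,-0.004,-0.102],1]]}}

```text
clock: 10.42
ee_pos: [0.589, -0.2187, 0.1545]
tool_rot: [0.071, 1.567, -0.109]
contact_force: [-0.2, 0.3, -0.6]
opening: 0.0256
```

Run:
```python
from m import *
print(bot.read_state()["opening"])
dest=lambda x,y,z:case([65+x,y,z])
plan([(dest(0,-35,110),CASE,1),(dest(0,-35,35),CASE,1,.04)])
look("w5",[case(x) for x in([5,60,70],[125,60,70],[125,-60,70],[5,-60,70],[36,85,100],[5,60,5],[125,60,5],[-55,22,108],[-55,-22,108])])
```

```text
0.025643238583749776
3 rows
[[[4.43, 1.0, -0.47], [-0.001, 0.003, 0.024], 1], [[3.75, 0.0, 0.0], [0.0, 0.0, 0.0], 1], [[3.75, 0.0, 0.0], [0.0, 0.0, 0.0], 1]]
[[225.4, 95.3], [401.9, 94.3], [396.4, 263.1], [232.1, 263.4], [263.9, 47.1], [244.0, 103.7], [385.2, 103.0], [122.9, 157.9], [128.8, 225.7]]
```

View pics/w5.png

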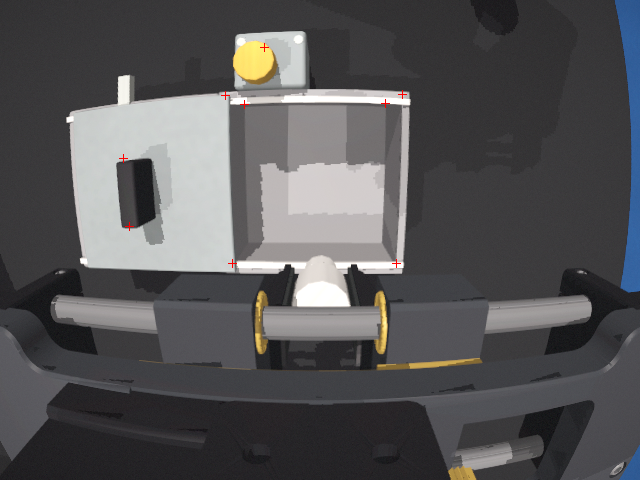

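Cover is fully open and the tray empty. The tray's rim corners lie about +6 px in u and +5 px in v from prediction, so I'll shift the case pose +3.5 mm in x and −3 mm in y, then lower the dog.

Emit:
{"op": "play_rows", "data": {"plan": [[[4.0,0.7,-0.1],[0,0.003,0.024],1],[[3.6,0,0],[0,0,0],1],[[2.6,0,0],[0,0,0],1],[[1.0,0,0],[0,0,0],1],[[0,0,0],[0,0,0],1]]}}

```text
clock: 11.1
ee_pos: [0.5928, -0.2178, 0.0385]
tool_rot: [0.09, 1.564, -0.096]
contact_force: [-0.1, -0.6, -1.1]
opening: 0.0257
```

```bash
python3 - <<'E'
from h import *
q,k=np.load("poses.npy");k=k+[.0032,-.0034,0];np.save("poses.npy",[q,k])
E
python3 - <<'E'
from m import *
s=bot.read_state();print(s["opening"],s["contact_force"],pose([0,0,-k[2]],(s["ee_pos"]-case([65,0,5]))*1e3)*1)
plan([(case([65,-35,37]),CASE,1)])
E
```

```text
0.02573963246069651 [-0.13214222 -0.64126038 -1.05116943] [[  4.60511934 -39.64270208  33.46883863]]
1 rows
[[[0.14, 0.46, -0.46], [-0.005, 0.005, 0.003], 1]]
```

Emit:
{"op": "play_rows", "data": {"plan": [[[0.25,0,0],[0,0,0],1],[[0.05,0,0],[0,0,0],0.22],[[0,0,0],[0,0,0],0.22],[[-2.5,0,0],[0,0,0],0.22],[[-4.5,0,0],[0,0,0],0.37],[[-5,0,0],[0,0,0],0.37]]}}

```text
clock: 11.85
ee_pos: [0.5918, -0.2169, 0.1587]
tool_rot: [0.091, 1.564, -0.096]
contact_force: [0.3, -0.2, 0.4]
opening: 0.0303
```

Run:
```python
from m import *
print(bot.read_state()["contact_force"])
plan([(rack(-21,125),RACK,.37)])
plan([(rack(-21,40),RACK,.37,.04)],st=(rack(-21,125),RACK))
```

```text
[ 0.26052809 -0.1611167   0.3812269 ]
6 rows
[[[0.09, 5.01, -0.89], [-0.013, 0.005, 0.102], 0.37], [[0.6, 4.98, -0.82], [-0.013, 0.005, 0.102], 0.37], [[1.11, 4.91, -0.75], [-0.013, 0.005, 0.102], 0.37], [[1.61, 4.78, -0.68], [-0.013, 0.005, 0.102], 0.37], [[2.09, 4.6, -0.61], [-0.013, 0.005, 0.102], 0.37], [[2.56, 4.37, -0.54], [-0.013, 0.005, 0.102], 0.37]]
3 rows
[[[2.83, -0.0, 0.0], [0.0, 0.0, 0.0], 0.37], [[2.83, -0.0, 0.0], [0.0, 0.0, 0.0], 0.37], [[2.83, -0.0, 0.0], [0.0, 0.0, 0.0], 0.37]]
```

Emit:
{"op": "play_rows", "data": {"plan": [[[0.1,5.0,-0.9],[-0.013,0.005,0.102],0.37],[[0.6,5.0,-0.8],[-0.013,0.005,0.102],0.37],[[1.1,4.9,-0.75],[-0.013,0.005,0.102],0.37],[[1.6,4.8,-0.7],[-0.013,0.005,0.102],0.37],[[2.1,4.6,-0.6],[-0.013,0.005,0.102],0.37],[[2.5,4.3,-0.5],[-0.013,0.005,0.102],0.37],[[0,0,0],[0,0,0],0.37]]}}

```text
clock: 12.72
ee_pos: [0.581, 0.0931, 0.1682]
tool_rot: [0.503, 1.481, 0.462]
contact_force: [0.1, -1.0, -0.1]
opening: 0.0298
```

Run:
```python
from m import *
plan([(rack(-21,42),RACK,.37,.045)])
```

```text
3 rows
[[[3.08, -0.48, -0.29], [0.005, 0.007, -0.003], 0.37], [[3.09, -0.47, -0.26], [0.005, 0.007, -0.003], 0.37], [[3.09, -0.46, -0.24], [0.005, 0.007, -0.003], 0.37]]
```

Emit:
{"op": "play_rows", "data": {"plan": [[[3.0,-0.5,-0.3],[0.005,0.007,-0.003],0.37],[[3.0,-0.5,-0.25],[0.005,0.007,-0.003],0.37],[[2.5,-0.45,-0.25],[0.005,0.007,-0.003],0.37],[[0,0,0],[0,0,0],0.37],[[0,0,0],[0,0,0],0.37]]}}

```text
clock: 13.35
ee_pos: [0.5813, 0.1267, 0.0947]
tool_rot: [0.496, 1.496, 0.445]
contact_force: [-0.3, 0.7, 0.2]
opening: 0.0302
```

Run:
```python
from m import *
plan([(rack(-21,30),RACK,.37,.045)])
look("w6",[rack(y,28) for y in (21,-21,-63)],(240,200,440,350),4)
```

```text
1 rows
[[[2.52, 0.13, -0.59], [0.005, 0.011, 0.008], 0.37]]
[[235.6, 268.0], [310.0, 268.6], [384.8, 268.3]]
```

View pics/w6.png

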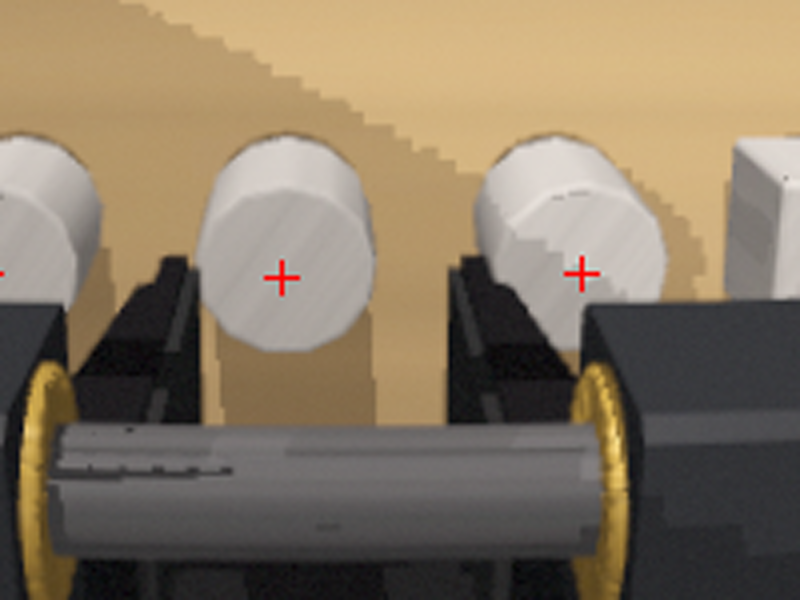

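View: dog face centre is at crop (287,271) against the prediction (281,278), under 1 mm off. I'll correct and approach.

Emit:
{"op": "play_rows", "data": {"plan": [[[0.4,0.2,-0.5],[0.005,0.01,0.008],0.37],[[0,0,0],[0,0,0],0.37]]}}

```text
clock: 13.65
ee_pos: [0.5775, 0.1299, 0.0943]
tool_rot: [0.504, 1.503, 0.45]
contact_force: [0.1, -0.7, 0.3]
opening: 0.03
```

```bash
cat >> m.py <<'E'
def tgt(y,out,dz,dy=.0009): return rack(y,out)+RACK.apply([0,dy,dz])
E
python3 - <<'E'
from m import *
plan([(tgt(-21,30,.0008),RACK,.37,.045)])
E
```

```text
1 rows
[[[2.32, -0.04, -0.09], [0.0, 0.004, 0.0], 0.37]]
```

Emit:
{"op": "play_rows", "data": {"plan": [[[1.0,-0.04,-0.1],[0,0.004,0],0.37],[[0.9,0,0],[0,0,0],0.37],[[0,0,0],[0,0,0],0.37]]}}

```text
clock: 14.02
ee_pos: [0.5769, 0.1412, 0.0776]
tool_rot: [0.503, 1.507, 0.451]
contact_force: [0.1, -0.1, 0.6]
opening: 0.0299
```

Run:
```python
from m import *
plan([(tgt(-21,4.5,.0008),RACK,.37,.015)])
```

```text
2 rows
[[[1.43, -0.0, 0.01], [0.0, 0.0, 0.0], 0.37], [[1.43, -0.0, 0.01], [0.0, 0.0, 0.0], 0.37]]
```

Emit:
{"op": "play_rows", "data": {"plan": [[[1.0,0,0],[0,0,0],0.37],[[1.0,0,0],[0,0,0],0.37],[[0.75,0,0],[0,0,0],0.37],[[0,0,0],[0,0,0],1],[[0,0,0],[0,0,0],1],[[0,0,0],[0,0,0],1],[[-1.5,0,0],[0,0,0],1],[[-2,0,0],[0,0,0],1]]}}

```text
clock: 15.02
ee_pos: [0.5755, 0.1377, 0.0821]
tool_rot: [0.503, 1.51, 0.452]
contact_force: [0.3, -0.5, -0.0]
opening: 0.0256
```

Run:
```python
from m import *
s=bot.read_state();print(s["opening"],s["contact_force"])
plan([(tgt(-21,110,0),RACK,1),(case([65,-3,150]),CASE,1)])
```

```text
0.025614486488937074 [ 0.29035691 -0.51527592 -0.0163567 ]
8 rows
[[[-3.56, 0.01, 0.02], [-0.0, -0.002, 0.0], 1], [[-3.56, 0.01, 0.03], [-0.0, -0.002, 0.0], 1], [[-2.78, -3.69, 0.45], [0.013, -0.004, -0.102], 1], [[-2.39, -3.95, 0.51], [0.013, -0.004, -0.102], 1], [[-1.97, -4.17, 0.57], [0.013, -0.004, -0.102], 1], [[-1.54, -4.34, 0.64], [0.013, -0.004, -0.102], 1], [[-1.08, -4.46, 0.7], [0.013, -0.004, -0.102], 1], [[-0.62, -4.54, 0.76], [0.013, -0.004, -0.102], 1]]
```

Emit:
{"op": "play_rows", "data": {"plan": [[[-3.8,0,0],[0,0,0],1],[[-3.8,0,0],[0,0,0],1],[[-2.8,-3.7,0.45],[0.013,-0.004,-0.102],1],[[-2.4,-3.9,0.5],[0.013,-0.004,-0.102],1],[[-2.0,-4.2,0.6],[0.013,-0.004,-0.102],1],[[-1.5,-4.3,0.6],[0.013,-0.004,-0.102],1],[[-1.1,-4.5,0.7],[0.013,-0.004,-0.102],1],[[-0.6,-4.5,0.8],[0.013,-0.004,-0.102],1],[[0,0,0],[0,0,0],1]]}}

```text
clock: 16.15
ee_pos: [0.593, -0.2052, 0.1789]
tool_rot: [0.076, 1.554, -0.125]
contact_force: [0.6, 0.8, -0.2]
opening: 0.0256
```

Run:
```python
from m import *
s=bot.read_state();print(s["opening"],s["contact_force"])
plan([(case([65,-3,110]),CASE,1)])
plan([(case([65,-3,38]),CASE,1)])
```

```text
0.02557392223831068 [ 0.60227749  0.8490567  -0.21255841]
2 rows
[[[3.4, 1.31, -0.24], [-0.007, 0.008, 0.015], 1], [[3.42, 1.26, -0.21], [-0.007, 0.008, 0.015], 1]]
3 rows
[[[4.67, 0.94, -0.2], [-0.005, 0.005, 0.01], 1], [[4.68, 0.9, -0.17], [-0.005, 0.005, 0.01], 1], [[4.69, 0.85, -0.14], [-0.005, 0.005, 0.01], 1]]
```

Emit:
{"op": "play_rows", "data": {"plan": [[[2,1.3,-0.2],[-0.007,0.008,0.015],1],[[2,1.3,-0.2],[-0.007,0.008,0.015],1],[[0,0,0],[0,0,0],1]]}}

```text
clock: 16.52
ee_pos: [0.591, -0.1768, 0.1352]
tool_rot: [0.093, 1.571, -0.086]
contact_force: [-0.2, 0.1, -0.2]
opening: 0.0254
```

Run:
```python
from m import *
plan([(case([65,-3,38]),CASE,1)])
```

```text
2 rows
[[[4.86, -0.22, 0.1], [0.0, -0.001, -0.002], 1], [[4.86, -0.21, 0.1], [0.0, -0.001, -0.002], 1]]
```

Emit:
{"op": "play_rows", "data": {"plan": [[[3.5,-0.2,0.1],[0,0,0],1],[[3.2,-0.2,0.1],[0,0,0],1],[[2.0,0,0],[0,0,0],1],[[0.7,0,0],[0,0,0],1],[[0,0,0],[0,0,0],1]]}}

```text
clock: 17.15
ee_pos: [0.5931, -0.1781, 0.0386]
tool_rot: [0.091, 1.571, -0.083]
contact_force: [-0.1, -0.3, -0.3]
opening: 0.0254
```

Run:
```python
from m import *
plan([(case([65,-3,35.5]),CASE,1)])
print(bot.read_state()["contact_force"])
```

```text
1 rows
[[[0.31, -0.28, -0.04], [0.004, -0.002, -0.005], 1]]
[-0.10282114 -0.32352655 -0.30890323]
```

Emit:
{"op": "play_rows", "data": {"plan": [[[0.3,-0.2,0],[0,0,0],1],[[0,0,0],[0,0,0],0.24],[[0,0,0],[0,0,0],0.24],[[-2.5,0,0],[0,0,0],0.24],[[-4.5,0,0],[0,0,0],0.37],[[-5,0,0],[0,0,0],0.37]]}}

```text
clock: 17.9
ee_pos: [0.5921, -0.1806, 0.1577]
tool_rot: [0.092, 1.574, -0.082]
contact_force: [1.2, -0.3, 0.8]
opening: 0.0302
```

Run:
```python
from m import *
s=bot.read_state();print(s["opening"],s["contact_force"])
plan([(tgt(21,115,.001),RACK,.37)])
```

```text
0.03020594715227168 [ 1.17605078 -0.336128    0.77527037]
6 rows
[[[0.25, 4.47, -1.48], [-0.013, 0.003, 0.101], 0.37], [[0.7, 4.44, -1.42], [-0.013, 0.003, 0.101], 0.37], [[1.15, 4.36, -1.36], [-0.013, 0.003, 0.101], 0.37], [[1.59, 4.24, -1.3], [-0.013, 0.003, 0.101], 0.37], [[2.01, 4.07, -1.24], [-0.013, 0.003, 0.101], 0.37], [[2.42, 3.87, -1.19], [-0.013, 0.003, 0.101], 0.37]]
```

Emit:
{"op": "play_rows", "data": {"plan": [[[0.2,4.4,-1.5],[-0.013,0.003,0.101],0.37],[[0.7,4.4,-1.4],[-0.013,0.003,0.101],0.37],[[1.1,4.3,-1.4],[-0.013,0.003,0.101],0.37],[[1.6,4.2,-1.3],[-0.013,0.003,0.101],0.37],[[1.9,4.0,-1.2],[-0.013,0.003,0.101],0.37],[[1.5,2.5,-0.8],[-0.013,0.003,0.101],0.37],[[0,0,0],[0,0,0],0.37],[[0,0,0],[0,0,0],0.37]]}}

```text
clock: 18.9
ee_pos: [0.5413, 0.0799, 0.1611]
tool_rot: [0.5, 1.481, 0.467]
contact_force: [-0.9, -0.1, -0.4]
opening: 0.0301
```

Run:
```python
from m import *
plan([(tgt(21,50,.001),RACK,.37,.035)])
```

```text
3 rows
[[[2.9, 0.08, -0.33], [0.006, 0.006, -0.003], 0.37], [[2.91, 0.09, -0.31], [0.006, 0.006, -0.003], 0.37], [[2.91, 0.1, -0.29], [0.006, 0.006, -0.003], 0.37]]
```

Emit:
{"op": "play_rows", "data": {"plan": [[[2.8,0.1,-0.35],[0.006,0.006,-0.003],0.37],[[2.8,0.1,-0.3],[0.006,0.006,-0.003],0.37],[[2.2,0.1,-0.3],[0.006,0.006,-0.003],0.37],[[0,0,0],[0,0,0],0.37],[[0,0,0],[0,0,0],0.37]]}}

```text
clock: 19.52
ee_pos: [0.5396, 0.1252, 0.1017]
tool_rot: [0.499, 1.497, 0.446]
contact_force: [0.3, -0.2, -0.4]
opening: 0.0302
```

Run:
```python
from m import *
plan([(tgt(21,32,.001),RACK,.37,.045)])
look("w7",[tgt(y,28,0) for y in (21,63,-63)],(240,200,440,350),4)
```

```text
1 rows
[[[3.06, 0.05, -0.53], [0.002, 0.01, 0.006], 0.37]]
[[309.5, 265.7], [237.7, 265.3], [449.5, 264.4]]
```

Run:
```python
import cv2,numpy as np
h=cv2.cvtColor(cv2.imread("pics/w7_raw.png"),cv2.COLOR_BGR2HSV)
for n in("w6","w7"):
    h=cv2.cvtColor(cv2.imread(f"pics/{n}_raw.png"),cv2.COLOR_BGR2HSV)
    m=((h[:,:,1]<40)&(h[:,:,2]>110)).astype(np.uint8)
    m[300:]=0
    N,L,S,C=cv2.connectedComponentsWithStats(m)
    print(n,[S[i].tolist() for i in range(1,N) if S[i,4]>300 and 230<S[i,1]+S[i,3]<300])
    for v in(258,265,272):
        x=np.where(m[v,240:440])[0]+240; print(v,[ (a[0],a[-1]) for a in np.split(x,np.where(np.diff(x)>2)[0]+1) if len(a)>5])
```

```text
w6 [[149, 234, 52, 51, 1720], [217, 234, 48, 44, 1568], [289, 234, 45, 54, 1910], [359, 234, 48, 54, 1669], [421, 234, 54, 43, 1984]]
258 [(np.int64(240), np.int64(264)), (np.int64(290), np.int64(332)), (np.int64(360), np.int64(404)), (np.int64(422), np.int64(439))]
265 [(np.int64(240), np.int64(259)), (np.int64(289), np.int64(333)), (np.int64(363), np.int64(406)), (np.int64(422), np.int64(439))]
272 [(np.int64(240), np.int64(259)), (np.int64(290), np.int64(332)), (np.int64(369), np.int64(404)), (np.int64(422), np.int64(439))]
w7 [[218, 234, 48, 52, 1824], [289, 234, 44, 52, 1774], [419, 234, 49, 41, 1530], [474, 234, 53, 49, 2161]]
258 [(np.int64(240), np.int64(261)), (np.int64(290), np.int64(331)), (np.int64(420), np.int64(439))]
265 [(np.int64(240), np.int64(261)), (np.int64(289), np.int64(331)), (np.int64(423), np.int64(439))]
272 [(np.int64(240), np.int64(261)), (np.int64(290), np.int64(330)), (np.int64(429), np.int64(439))]
```

Emit:
{"op": "play_rows", "data": {"plan": [[[0.6,0.05,-0.5],[0.002,0.01,0.006],0.37],[[0,0,0],[0,0,0],0.37]]}}

```text
clock: 19.82
ee_pos: [0.5354, 0.1286, 0.0978]
tool_rot: [0.504, 1.505, 0.451]
contact_force: [-0.2, -0.2, 0.5]
opening: 0.03
```

Run:
```python
from m import *
plan([(tgt(21,32,.001),RACK,.37,.045)])
```

```text
1 rows
[[[2.57, -0.01, -0.07], [0.001, 0.002, -0.0], 0.37]]
```

Emit:
{"op": "play_rows", "data": {"plan": [[[1.2,0,-0.12],[0,0.002,0],0.37],[[1.0,0,0],[0,0,0],0.37],[[0,0,0],[0,0,0],0.37]]}}

```text
clock: 20.2
ee_pos: [0.5345, 0.1419, 0.0785]
tool_rot: [0.504, 1.507, 0.452]
contact_force: [-0.3, 0.7, 0.3]
opening: 0.0298
```

Run:
```python
from m import *
plan([(tgt(21,4.5,.0005),RACK,.37,.035)])
```

```text
1 rows
[[[2.97, 0.0, 0.02], [0.0, -0.0, 0.0], 0.37]]
```

Emit:
{"op": "play_rows", "data": {"plan": [[[1.0,0,0],[0,0,0],0.37],[[1.1,0,0],[0,0,0],0.37],[[0.75,0,0],[0,0,0],0.37],[[0,0,0],[0,0,0],1],[[0,0,0],[0,0,0],1],[[0,0,0],[0,0,0],1],[[-1.5,0,0],[0,0,0],1],[[-2,0,0],[0,0,0],1],[[-3.8,0,0],[0,0,0],1],[[-3.8,0,0],[0,0,0],1]]}}

```text
clock: 21.45
ee_pos: [0.5311, 0.0936, 0.1466]
tool_rot: [0.502, 1.512, 0.452]
contact_force: [-0.3, 0.9, -0.5]
opening: 0.0256
```

Run:
```python
from m import *
s=bot.read_state();print(s["opening"],s["contact_force"])
plan([(case([65,31,155]),CASE,1)])
```

```text
0.02561707047437067 [-0.28857024  0.91985525 -0.54685751]
5 rows
[[[-2.87, -3.81, 1.46], [0.016, -0.006, -0.122], 1], [[-2.38, -4.11, 1.53], [0.016, -0.006, -0.122], 1], [[-1.86, -4.34, 1.61], [0.016, -0.006, -0.122], 1], [[-1.31, -4.51, 1.69], [0.016, -0.006, -0.122], 1], [[-0.74, -4.61, 1.77], [0.016, -0.006, -0.122], 1]]
```

Emit:
{"op": "play_rows", "data": {"plan": [[[-2.9,-3.8,1.5],[0.016,-0.006,-0.122],1],[[-2.4,-4.1,1.5],[0.016,-0.006,-0.122],1],[[-1.9,-4.2,1.6],[0.016,-0.006,-0.122],1],[[-1.2,-4.2,1.7],[0.016,-0.006,-0.122],1],[[-0.4,-3.3,1.6],[0.016,-0.006,-0.122],1],[[0,0,0],[0,0,0],1],[[0,0,0],[0,0,0],1]]}}

```text
clock: 22.32
ee_pos: [0.5984, -0.1437, 0.1693]
tool_rot: [0.082, 1.555, -0.119]
contact_force: [0.5, 0.5, -1.3]
opening: 0.0256
```

Run:
```python
from m import *
s=bot.read_state();print(s["opening"],s["contact_force"])
plan([(case([65,31,135]),CASE,1,.02)])
```

```text
0.025641522732969702 [ 0.51031303  0.54836439 -1.30985663]
2 rows
[[[1.72, -0.14, -0.11], [-0.007, 0.007, 0.012], 1], [[1.71, -0.16, -0.1], [-0.007, 0.007, 0.012], 1]]
```

Emit:
{"op": "play_rows", "data": {"plan": [[[1.7,-0.15,-0.1],[-0.007,0.007,0.012],1],[[1.7,-0.15,-0.1],[-0.007,0.007,0.012],1],[[0,0,0],[0,0,0],1]]}}

```text
clock: 22.7
ee_pos: [0.594, -0.1461, 0.1315]
tool_rot: [0.093, 1.572, -0.085]
contact_force: [0.4, 0.5, -1.5]
opening: 0.0254
```

Run:
```python
from m import *
plan([(case([65,31,38]),CASE,1)])
```

```text
2 rows
[[[4.67, -0.06, 0.13], [0.0, -0.002, -0.003], 1], [[4.67, -0.05, 0.12], [0.0, -0.002, -0.003], 1]]
```

Emit:
{"op": "play_rows", "data": {"plan": [[[3.4,-0.1,0.1],[0,0,-0.003],1],[[3.0,0,0.1],[0,0,0],1],[[2.0,0,0],[0,0,0],1],[[0.6,0,0],[0,0,0],1],[[0,0,0],[0,0,0],1]]}}

```text
clock: 23.32
ee_pos: [0.5961, -0.1469, 0.0391]
tool_rot: [0.091, 1.572, -0.087]
contact_force: [-0.2, 0.3, -0.6]
opening: 0.0258
```

Run:
```python
from m import *
plan([(case([65,31,35.5]),CASE,1)])
print(bot.read_state()["contact_force"])
```

```text
1 rows
[[[0.36, -0.02, 0.01], [0.001, -0.003, -0.003], 1]]
[-0.24642279  0.32734258 -0.61991667]
```

Emit:
{"op": "play_rows", "data": {"plan": [[[0.35,0,0],[0,0,0],1],[[0,0,0],[0,0,0],0.24],[[0,0,0],[0,0,0],0.24],[[-2.5,0,0],[0,0,0],0.24],[[-4.5,0,0],[0,0,0],0.1],[[-5.5,0,0],[0,0,0],0.1],[[-1,-2,-4],[0,0,0],0.1],[[0,-1,-4],[0,0,0],0.1],[[0,0,-3.5],[0,0,0],0.1],[[0,0,0],[0,0,0],0.1],[[0,0,0],[0,0,0],0.1]]}}

```text
clock: 24.7
ee_pos: [0.4803, -0.1664, 0.1839]
tool_rot: [0.086, 1.556, -0.091]
contact_force: [-0.7, -0.4, 0.9]
opening: 0.0428
```

Run:
```python
from m import *
s=bot.read_state();print(s["opening"],s["contact_force"],case([-55,0,90]))
plan([(np.array([.4706,-.160,.115]),CASE,.1,.03)])
look("w8",[case(x) for x in([-55,22,108],[-55,-22,108],[5,-60,70],[125,-60,70],[125,60,70])])
a=cv2.resize(cv2.imread("pics/w8.png"),(533,400))
t=bot.capture("top")[165:345,215:425,::-1];t=cv2.resize(t,(266,228))
s=bot.capture("scene")[195:345,225:445,::-1];s=cv2.resize(s,(266,172+0))
cv2.imwrite("pics/mix.png",np.hstack([a,np.vstack([t,s])]))
```

```text
0.04276497582271794 [-0.65298977 -0.37463584  0.93160934] [ 0.47347892 -0.16424961  0.09      ]
3 rows
[[[2.29, 0.18, -0.38], [0.0, 0.004, 0.001], 0.1], [[2.29, 0.18, -0.37], [0.0, 0.004, 0.001], 0.1], [[2.3, 0.18, -0.36], [0.0, 0.004, 0.001], 0.1]]
[[308.7, 214.3], [309.2, 276.3], [381.8, 302.8], [507.8, 297.0], [522.8, 164.3]]
```

View pics/mix.png

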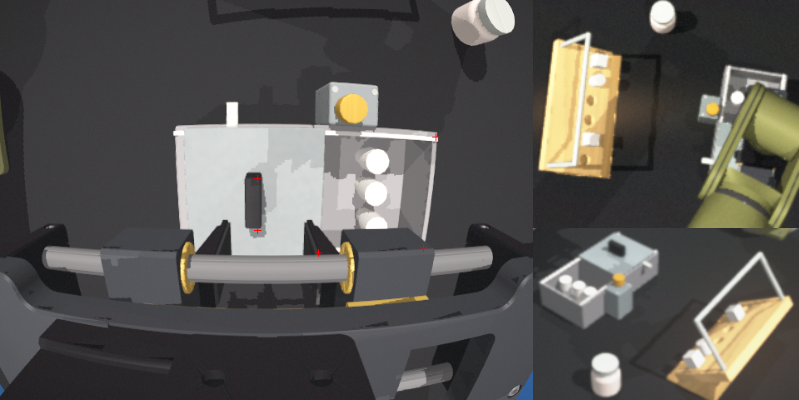

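Three dogs are standing in the tray, and the rack still holds one round dog and both squares. The handle is ~10 mm to −z of the finger midline. I'll grip it and close the cover.

Emit:
{"op": "play_rows", "data": {"plan": [[[2.0,0.15,-0.4],[0,0.004,0],0.1],[[2.0,0.15,-0.4],[0,0.004,0],0.1],[[2.0,0.15,-0.3],[0,0.004,0],0.1],[[0,0,0],[0,0,0],0.1]]}}

```text
clock: 25.35
ee_pos: [0.469, -0.1594, 0.116]
tool_rot: [0.088, 1.575, -0.087]
contact_force: [-0.4, -0.3, 0.2]
opening: 0.0428
```

Run:
```python
from m import *
plan([(np.array([.471,-.160,.087]),CASE,.1,.03)])
```

```text
1 rows
[[[2.9, -0.04, 0.23], [0.003, -0.006, 0.0], 0.1]]
```

Emit:
{"op": "play_rows", "data": {"plan": [[[1.4,0,0.15],[0.003,-0.006,0],0.1],[[1.2,0,0.05],[0,0,0],0.1],[[0,0,0],[0,0,0],0.1],[[0,0,0],[0,0,0],1],[[0,0,0],[0,0,0],1],[[0,0,0],[0,0,0],1]], "newtons": 20}}

```text
clock: 26.1
ee_pos: [0.4724, -0.1603, 0.0898]
tool_rot: [0.089, 1.566, -0.091]
contact_force: [-0.6, -0.5, -0.8]
opening: 0.0181
```

Run:
```python
from m import *
p,R=cur();print(R.inv().apply(np.array([.5898,-.1713,p[2]])-p)*100,R.inv().apply(case([65,0,0])-case([-55,0,0]))*100)
```

```text
[ 0.03580786  0.24848963 11.79374472] [3.66945892e-02 6.26517258e-03 1.19999423e+01]
```

Emit:
{"op": "play_rows", "data": {"plan": [[[0,0,0],[0,0,0],1],[[0,0,1],[0,0,0],1],[[0,0,2],[0,0,0],1],[[0,0,2.5],[0,0,0],1],[[0,0,2.5],[0,0,0],1],[[0,0,2],[0,0,0],1],[[0,0,1.4],[0,0,0],1],[[0,0,0.5],[0,0,0],1]]}}

```text
clock: 27.1
ee_pos: [0.5894, -0.1742, 0.0895]
tool_rot: [0.09, 1.586, -0.09]
contact_force: [-29.5, 1.9, 19.4]
opening: 0.0141
```

Emit:
{"op": "play_rows", "data": {"plan": [[[0,0,0],[0,0,0],0.1],[[0,0,0],[0,0,0],0.1],[[-3,0,0],[0,0,0],0.1],[[-5,0,0],[0,0,0],0.1],[[-5,0,0],[0,0,0],0.1],[[-4,0,-5],[0,0,0],0.1],[[-2,0,-5],[0,0,0],0.1],[[0,0,-5],[0,0,0],0.1],[[0,0,-4],[0,0,0],0.1],[[0,0,0],[0,0,0],0.1],[[0,0,0],[0,0,0],0.1]]}}

```text
clock: 28.48
ee_pos: [0.4064, -0.1529, 0.2886]
tool_rot: [0.086, 1.571, -0.091]
contact_force: [-0.1, -0.1, 0.9]
opening: 0.0429
```

Run:
```python
from m import *
s=bot.read_state();print(s["contact_force"],s["ee_pos"],s["opening"])
for n in("scene","top"):
    im=bot.capture(n)[:,:,::-1];old=cv2.imread(f"pics/{n}0.png");cv2.imwrite(f"pics/{n}_end.png",im)
    d=cv2.absdiff(im,old).max(2);d=cv2.morphologyEx((d>45).astype(np.uint8),cv2.MORPH_OPEN,np.ones((2,2)))
    N,L,S,C=cv2.connectedComponentsWithStats(d)
    print(n,[S[i].tolist() for i in range(1,N) if S[i,4]>8])
    # handle: darkest blob near its start
    if n=="scene":
        for i in (old,im):
            g=i[222:245,252:282].max(2);ys,xs=np.where(g<60);print(len(xs),xs.mean()+252,ys.mean()+222)
            g=i[:,:].astype(int)
```

```text
[-0.08803085 -0.06654594  0.89074773] [ 0.40638445 -0.15288019  0.28860435] 0.0428824876918317
scene [[286, 0, 53, 116, 3619], [340, 0, 18, 10, 127], [359, 0, 7, 6, 38], [375, 0, 22, 7, 77], [441, 0, 65, 122, 2741], [549, 0, 5, 2, 10], [555, 0, 6, 4, 20], [569, 0, 33, 16, 169], [368, 3, 3, 4, 9], [386, 9, 78, 23, 332], [541, 12, 99, 106, 3843], [398, 14, 5, 3, 12], [583, 17, 7, 3, 14], [589, 19, 51, 34, 462], [346, 22, 2, 8, 16], [508, 22, 9, 18, 52], [369, 27, 5, 15, 49], [343, 33, 4, 16, 44], [515, 37, 6, 5, 23], [522, 40, 6, 3, 14], [441, 56, 87, 104, 2819], [629, 58, 11, 10, 53], [330, 74, 4, 6, 22], [329, 88, 15, 25, 213], [394, 93, 16, 21, 142], [306, 111, 7, 5, 21], [302, 117, 9, 7, 38], [391, 117, 13, 21, 155], [606, 153, 34, 61, 1049], [453, 165, 4, 3, 10], [215, 170, 40, 35, 301], [414, 190, 15, 7, 76], [394, 254, 18, 14, 146], [370, 272, 22, 25, 302], [599, 304, 5, 18, 58]]
89 263.30337078651684 234.20224719101122
86 263.4186046511628 234.3953488372093
top [[250, 225, 34, 81, 677], [258, 240, 13, 10, 105], [256, 255, 14, 10, 111], [282, 258, 173, 222, 14442], [412, 263, 6, 9, 40], [34, 267, 6, 9, 32], [30, 277, 9, 34, 110], [72, 278, 10, 76, 314], [486, 292, 12, 78, 427], [375, 326, 5, 9, 34], [377, 343, 3, 3, 9], [381, 347, 4, 3, 11], [518, 357, 11, 11, 56], [0, 381, 12, 39, 324], [6, 421, 9, 4, 33], [23, 424, 11, 7, 48], [5, 426, 4, 6, 17], [280, 431, 8, 5, 29], [0, 433, 78, 47, 1931], [271, 437, 22, 41, 398], [258, 474, 9, 6, 37]]
```

Run:
```python
import cv2,numpy as np
for n in("scene","top"):
    for f in("0","_end"):
        h=cv2.cvtColor(cv2.imread(f"pics/{n}{f}.png"),cv2.COLOR_BGR2HSV)
        m=((h[:,:,0]<6)|(h[:,:,0]>174))&(h[:,:,1]>180)&(h[:,:,2]>40)
        r=(slice(160,210),slice(205,265)) if n=="scene" else (slice(280,380),slice(475,510))
        ys,xs=np.where(m[r]);print(n,f,len(xs),xs.mean(),ys.mean(),h[r][...,2][m[r]].mean(),xs.min(),xs.max(),ys.min(),ys.max())
```

```text
scene 0 195 37.31794871794872 18.805128205128206 230.0974358974359 27 47 10 29
scene _end 172 37.122093023255815 18.88372093023256 161.91860465116278 27 47 10 29
top 0 425 18.04235294117647 68.58588235294117 232.88470588235293 12 25 49 88
top _end 422 18.04739336492891 68.32701421800948 170.37440758293837 12 25 49 87
```

The driver is only in shadow and has not moved; the handle is back at its starting pixel. I'm handing the job in.

```bash
python3 -c "
from rig import bot
print(bot.close_job(), bot.read_state()['clock'])"
```

```text
the job is handed in; nothing more can be done
the job is handed in; nothing more can be done
```

The job is done and handed in, at about 28.6 s by the robot's clock (limit 72 s). I pressed the catch plunger right down without trying the cover first, then slid the cover open 120 mm to its stop. The round dogs at y = 105, −21 and 21 mm went into the tray, and I slid the cover shut to its stop.

**Last checks:**
- **Tray and rack:** before closing, the cameras showed three dogs standing in the tray. The rack still held one round dog and both square stops.
- **Cover:** after closing, the handle is at its starting pixel to within about 0.2 px, and the closing push ended against the stop at about 30 N.
- **Bystanders:** the driver looks darker in the final pictures, but only because the arm's shadow falls on it; its position is unchanged. I did not check the jar and offcut one by one. They showed no change in the final picture comparison, except one small patch in the scene view that I did not look into.
- **Robot:** the gripper was clear of everything at hand-in.

**What disagreed:** the first case pose from the fixed cameras was 4 to 6 mm off at the handle. I corrected it from the wrist camera and the grip. No check failed.

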